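# Lock back the sprung tension wheel of a dough-mixer drive

### The job

The belt drive of the classroom's dough mixer needs a new belt, so its sprung tension wheel must be locked back. Take the round-headed locking pin from the wooden block and stand it in the hole of the upper ear, so that its tip rests on the wheel; then turn the wheel by its black handle against the spring and hold it there until the pin drops through the wheel and into the lower ear, fully home with its head on the ear. Let go so that the pin alone holds the wheel, and leave the square-headed bolt, the grater and the tub where they are.

Things in the scene. Friction and masses are not known exactly. Their poses are not given: they have to be found in the camera images.
- pin_head (a point): Centre of the steel locking pin's round head (28 mm across, 35 mm tall). Below it a round shank, 14 mm across, 58 mm long, tip tapered over 7 mm to 8 mm; 93 mm in all, about 120 g. Starts upright in one of the block's two holes, head underside 28 mm above the block's top. z axis from tip to head. The taller, round head tells it from the bolt.
- pin_tip (a point): Centre of the end of the locking pin's tip, 75.5 mm below the centre of its head along the pin's axis. z axis: from tip to head.
- ear_hole (a point): Centre of the hole's mouth in the upper ear's top face, 72 mm above the table, 62 mm from the wheel axis. The ear is a 44 by 44 mm grey plate, 20 mm thick, hole 16.5 mm right through; its upright, as high as the ear, is on the side away from the wheel axis. The wheel's face is 30 mm below this point: a pin put in with the wheel at rest stands on it, head underside 28 mm above the ear.
- wheel_axis (a point): Point on the tension wheel's vertical axis, at the height of the wheel's upper face (42 mm above the table). The wheel is a flat aluminium hand wheel 200 mm across and 10 mm thick, with spokes and a solid plate that carries its 19 mm pin hole at 62 mm from the axis. z axis up.
- handle (a point): Middle of the wheel's upright black handle, a round post 22 mm across, 48 to 105 mm above the table (this point 77 mm), 90 mm from the wheel axis, on the side away from the ears. It is fixed to the wheel and turns with it.
- tension_wheel (a joint): Wheel angle, rad: 0 at rest on its stop, growing counter-clockwise seen from above, far stop 0.95. A spring pulls it back, 3 N at the handle at 0, 7 N at 0.65. At 0.65 the wheel's hole lies right under the ear's hole and a pin standing there drops by its own weight (within about 0.03 either way); let go, the wheel springs back a little and rests against the pin at 0.55 to 0.62.
- block: Fixed wooden block, 130 by 64 mm, 42 mm high, origin at the centre of its underside; x axis along its length. Two upright holes 30 mm deep at x = -36 and +36 mm hold the locking pin and the bolt, in either order.
- bolt_head (a point): Centre of the low square head (32 by 32 by 14 mm) of a bolt that stands in the block's other hole, 65 mm above the table. To be left alone.
- grater: Steel box grater, 68 by 92 mm, 210 mm tall, standing beyond the work. Origin at the centre of its underside. To be left alone.
- tub: White plastic tub, 90 mm across, 110 mm tall. Origin at the centre of its underside. To be left alone.
- lower_hole (a point): Centre of the mouth of the lower ear's hole (17.5 mm), 44 mm straight below the upper ear's hole mouth, under the wheel. With the pin fully home its head lies on the upper ear and its tip is 14 mm below this point. The drive unit with both ears is fixed to the table.
- idler (a point): Top centre (68 mm above the table) of the steel idler roller carried on the wheel: 44 mm across, 62 mm from the wheel axis, 99 degrees counter-clockwise of the handle seen from above; its shaft end stands up 16 mm more. Not to be handled.
Things that resemble listed ones, but are neither listed nor needed, are in the scene too. There is more than one size of the part that bears pin_head; the job needs the middle-sized.

How it is judged (in metres and radians):
On the way, in this order (a step that is already met when the one before it is completed fails the run):
1. the locking pin stands in the upper ear, let go, with the wheel still at rest (horizontal distance between pin_tip and ear_hole below 0.006 m and z of pin_tip in the frame of ear_hole below -0.022 m and value of joint tension_wheel below 0.1 rad and contact force between the fingers and pin below 0.3 N), for 0.2 s.
2. the wheel is turned back against its spring with the pin in the upper ear (value of joint tension_wheel above 0.5 rad and horizontal distance between pin_tip and ear_hole below 0.008 m and z of pin_tip in the frame of ear_hole below -0.022 m), for 0.2 s.
At the end, for the whole second after the job is handed in: The locking pin is fully home through the upper ear, the wheel and the lower ear (tip at least 53 mm below the ear's top face, within 8 mm of the hole's axis, tilted less than 0.15 rad), the wheel is held back by it at more than 0.5 rad, and both are at rest (z of pin_tip in the frame of ear_hole below -0.053 m and horizontal distance between pin_tip and ear_hole below 0.008 m and angle between pin_tip's own z axis and vertical below 0.15 rad and value of joint tension_wheel above 0.5 rad and velocity of joint tension_wheel between -0.05 and 0.05 rad/s and linear speed of pin below 0.02 m/s); the robot touches nothing.
It fails at once if the bolt, the grater or the tub is disturbed (moved more than 25 mm) (distance of any of bolt_head, grater, tub from where it was at the start of the episode above 0.025 m).
It also fails if it takes over 48 s, if anything falls off the work surface, if the arm or the gripper's body presses on something with over 40 N, if the wrist force passes 120 N, or if a joint passes its speed limit or range.

### The arm

A 6-joint arm with a two-finger parallel gripper is mounted at the origin on the work surface. World frame = base frame: x ahead of the robot, y to its left, z up, the work surface at z = 0. Lengths are in m, angles in degrees, forces in N, time in s.
With the tool pointing down it reaches from about 0.3 to 0.75 m from the base axis. Payload 8.5 kg.
Tool frame: the origin (TCP) lies on the centre line of the jaws, within the pads' length; the fingertips stand 22 mm ahead of it and the grasp point (between the pads) lies 3 mm ahead of it (env.tip_reach is the distance from the TCP to the fingertips, in m); y points along the fingers, z is the direction in which the jaws open and shut, and the axes are right-handed (so a half turn about y gives the same grasp; the last joint's range is limited). The gripper opens to 85 mm and grips with 20 to 120 N. Pads are 22 mm wide; open, the fingers measure 114 mm over their backs; the gripper's body (76 mm by 85 mm) begins 54 mm behind the grasp point. The pads swing forward as they close: fully open they stand 13 mm farther back than shut.
Start: joints at [-86.648, 21.807, 74.336, -0, 83.858, -12.336], TCP at [0.149, -0.529, 0.253] pointing down, gripper open.
Joint ranges: [-178.18, 178.18], [-50.72, 133.34], [12.68, 142.11], [-81.47, 261.47], [9.98, 163.14], [-165.26, 165.26]. Speed limits (degrees/s): [136.94, 136.94, 180, 180, 180, 180].

### API

Orientations are given as a 3x3 rotation matrix whose columns are the frame's x, y, z axes.
In Python, from rig import env, get_image gives the robot as it stands. The module is installed in compiled form; this text tells all that it offers.
- The arm moves only by the tool carry_out, never from a script. Its argument "targets" is a list that holds one entry, the list of rows, each a list of 7 numbers: the closure, from 0 (fully open) to 1 (shut), then the shift along the world's x, y, z in mm, then the turn, a rotation vector about the world's x, y, z in degrees. In form: [[[claw, dx, dy, dz, ax, ay, az], ...]]. A call has 1 to 20 rows; each row is the pose to reach, as a shift and turn from the pose commanded when the call began; what a row does not reach only later rows make up. A row lasts 1/12 s, in which the tool goes at most 41.7 mm and 7.16 degrees, less where a joint would pass 70% of its speed; a pose out of reach is approached as far as the arm can. A call with a gripper value outside its range is refused whole. The fingers move at their own pace and stop on an object; "squeeze" is the grip in N (left out, the last holds). Time passes only in rows, so rows that repeat a pose let the fingers close. It gives the time, the measured TCP pose, the force and the opening at its end, in the units of the state.
- env.observe(): the state, without advancing time (a new reading comes with each control period).
- get_image(name): name is "scene" or "top" or "wrist"; returns a dict with "img" (420x560x3 uint8, red, green, blue), "fx", "fy", "cx", "cy" (pixels), "rvec" (rotation vector, rad) and "tvec" (3), from world to camera coordinates, as OpenCV has them. Camera axes: x right, y down, z forward; pixel columns grow to the right and rows downward; lengths in m; the calibration is good to about 2 mm. A picture is of the moment at which its call begins. There is no depth.
- env.close_job(): hands the job in, once; it reports no verdict.
The state is a dict: "time_s": time; "q": joint angles; "qvel": joint speeds; "joint_efforts": joint torques, N m; "position": TCP position; "tool_rot": TCP orientation; "ft_force": force on the tool from outside, world axes, zero at the start; "wrist_torque": the same for the moment, N m; "grip_width": finger opening in m.
Only numpy, scipy, OpenCV 4.12 (cv2) and the standard library are available. Lean on these libraries where they do the work, as an engineer would, in place of code of your own. Each camera call takes 0.05 s, during which the arm holds its last target.

## Working session

There is one attempt and no reset: what is moved stays moved. The work goes in short steps, Python scripts to look and compute and a tool call to move; the robot and the scene stay as the last step left them, time stands still between calls to the robot, and variables do not carry over. Pictures are saved under pics/ and viewed, and the job is handed in when it is done.

Besides the shell and the picture viewer there is one more tool, called after "Call:" as name([rows], argument=value, ...), one row to a line, values as JSON. carry_out: Moves the arm, as the interface text tells. Its arguments: {"type":"object","properties":{"targets":{"type":"array"},"squeeze":{"type":"number"}},"required":["targets"]}

```bash
mkdir -p pics
cat > h.py <<'E'
import numpy as np, cv2
from rig import env, get_image
def cam(d):
    R,_=cv2.Rodrigues(np.array(d["rvec"],float)); t=np.array(d["tvec"],float).reshape(3)
    K=np.array([[d["fx"],0,d["cx"]],[0,d["fy"],d["cy"]],[0,0,1.]]); return K,R,t
def ray(d,u,v):
    K,R,t=cam(d); c=-R.T@t; w=R.T@np.linalg.inv(K)@np.array([u,v,1.]); return c,w/np.linalg.norm(w)
def onplane(d,u,v,z):
    c,w=ray(d,u,v); return c+w*(z-c[2])/w[2]
def proj(d,p):
    K,R,t=cam(d); q=K@(R@np.array(p,float)+t); return q[:2]/q[2]
def save(d,n,crop=None,s=1):
    im=d["img"][:,:,::-1]
    if crop: x0,y0,x1,y1=crop; im=im[y0:y1,x0:x1]
    if s!=1: im=cv2.resize(im,None,fx=s,fy=s,interpolation=cv2.INTER_CUBIC)
    cv2.imwrite("pics/"+n,im)
E
python3 - <<'E'
from h import *
import pickle
D={n:get_image(n) for n in("scene","top","wrist")}
pickle.dump(D,open("d0.pkl","wb"))
for n,d in D.items():
    save(d,n+"0.png"); K,R,t=cam(d); print(n,d["fx"],-R.T@t)
s=env.observe(); print(s["time_s"],s["position"],s["tool_rot"],s["grip_width"],s["ft_force"],env.tip_reach)
E
```

```text
scene 505.31952027833796 [1.18059655 0.36271923 0.81642956]
top 402.32481089098684 [0.56285824 0.11368563 0.78833324]
wrist 290.7438740088459 [ 0.21494743 -0.51020307  0.37295581]
0.15 [ 0.14869161 -0.52931055  0.25286187] [[-9.62756187e-01 -6.01810383e-05  2.70371081e-01]
 [-2.70370970e-01  1.14836105e-03 -9.62755535e-01]
 [-2.52543990e-04 -9.99999339e-01 -1.12186291e-03]] 0.08569348218200024 [ 0.56035215 -0.30038552  0.34565124] 0.022
```

View pics/scene0.png

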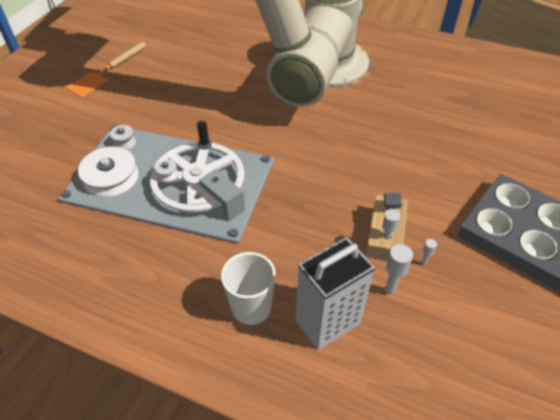

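View pics/top0.png

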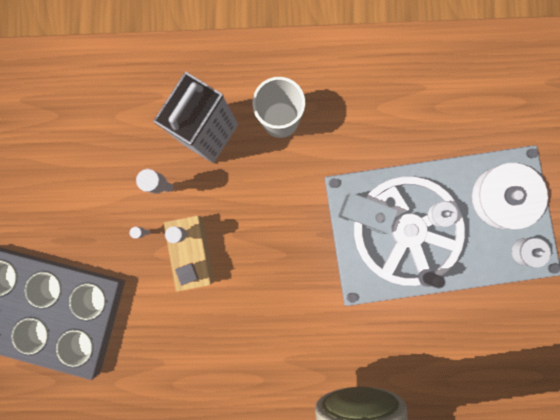

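View pics/wrist0.png

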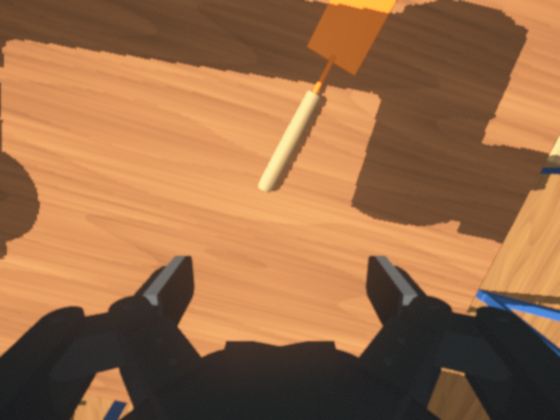

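The top view shows the block near (187,253) with the pin head at about (175,235) and the square bolt at (187,272). Free-standing larger and smaller pins are at (150,181) and (137,232). The wheel hub is at (411,231) and the handle near (432,280). I'll zoom in next.

Run:
```python
from h import *
import pickle
D=pickle.load(open("d0.pkl","rb"))
save(D["top"],"t_wheel.png",(320,140,560,310),3.3)
save(D["top"],"t_block.png",(110,160,240,300),4)
save(D["scene"],"s_block.png",(350,170,450,310),4)
save(D["scene"],"s_wheel.png",(130,110,280,240),5)
d=D["top"]
for n,u,v,z in[("pin",175,235,.105),("hub",411,231,.042),("handle",432,280,.105),("bolt",187,272,.07),("bigpin",150,181,.1)]: print(n,onplane(d,u,v,z))
```

```text
pin [0.55839561 0.3147697  0.105     ]
hub [ 0.55504593 -0.10310552  0.042     ]
handle [ 0.47354912 -0.1158714   0.105     ]
bolt [0.49186631 0.30398381 0.07      ]
bigpin [0.65297652 0.3593438  0.1       ]
```

View pics/t_wheel.png

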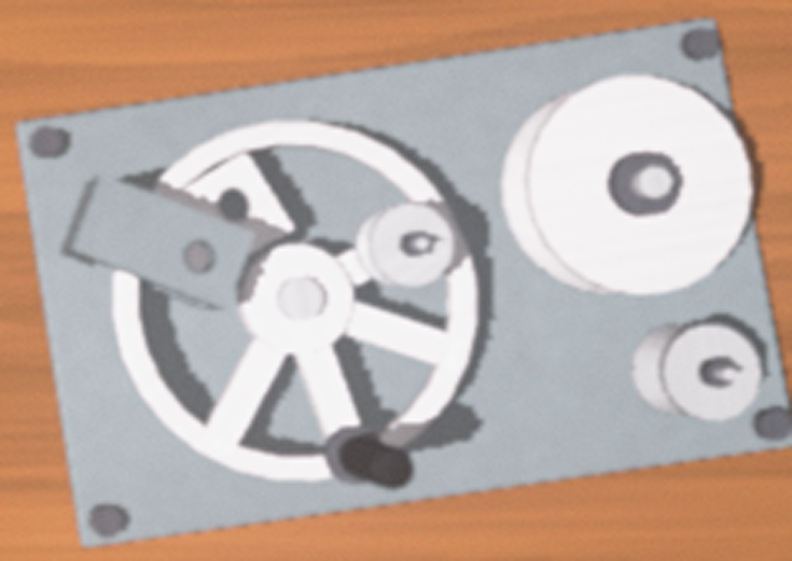

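View pics/t_block.png

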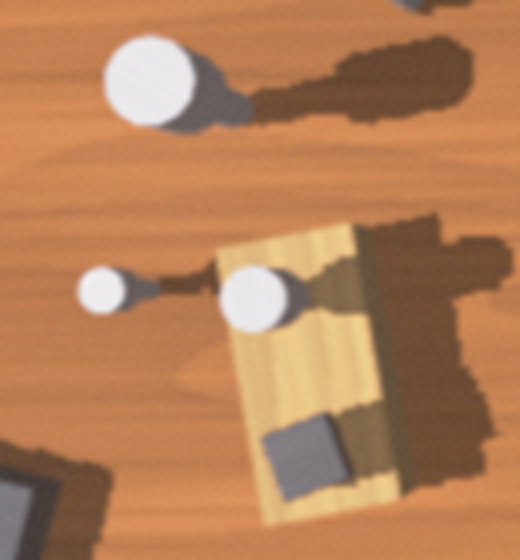

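View pics/s_block.png

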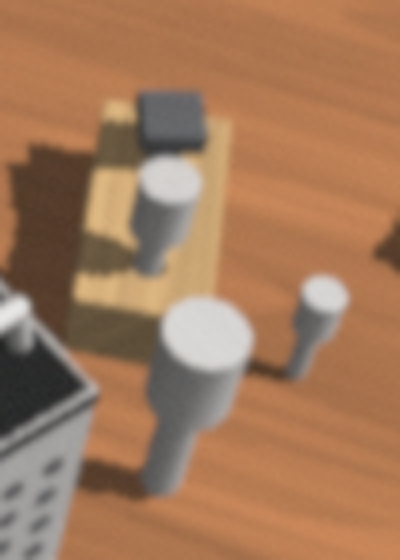

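View pics/s_wheel.png

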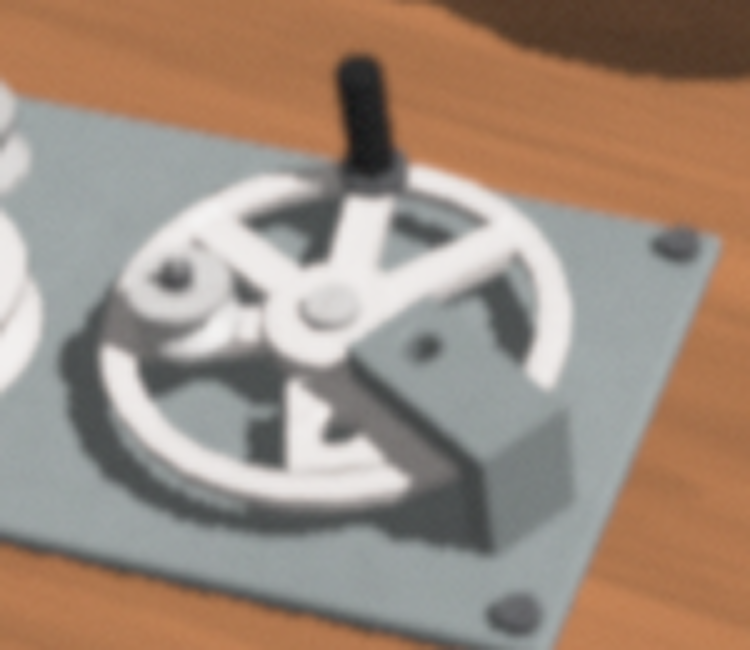

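Run:
```python
from h import *
import pickle
D=pickle.load(open("d0.pkl","rb"))
def blob(d,x0,y0,x1,y1,f,near):
    g=cv2.cvtColor(d["img"],cv2.COLOR_RGB2GRAY).astype(float); hsv=cv2.cvtColor(d["img"],cv2.COLOR_RGB2HSV)
    m=f(g,hsv)[y0:y1,x0:x1].astype(np.uint8)
    n,l,st,c=cv2.connectedComponentsWithStats(m,connectivity=4)
    k=min(range(1,n),key=lambda i:np.hypot(*(c[i]+[x0,y0]-near))+ (50 if st[i,4]<4 else 0))
    return c[k]+[x0,y0],st[k]
t,s=D["top"],D["scene"]
for n,d,z,a in[
 ("pintop",t,.105,(160,215,195,255,lambda g,h:(g>195)&(h[...,1]<60),(173,235))),
 ("pinS",s,.105,(378,205,405,245,lambda g,h:(g>165)&(h[...,1]<60),(392,214))),
 ("earT",t,.072,(374,212,387,224,lambda g,h:g<128,(380,218))),
 ("earS",s,.072,(208,173,222,186,lambda g,h:g<95,(215,179))),
 ("whT",t,.042,(384,195,398,208,lambda g,h:g<120,(390.5,202))),
 ("hubT",t,.05,(400,220,422,242,lambda g,h:g<500,(411,231))),
 ("bolt",t,.072,(170,258,205,292,lambda g,h:(g<125)&(h[...,1]<70),(187,272)))]:
    c,st=blob(d,*a); print(n,c.round(1),st,onplane(d,*c,z).round(4))
# block corners on top plane
for u,v in[(215,250),(350,222),(401,497),(266,524)]: print("blk",onplane(t,110+(u+.5)/4-.5,160+(v+.5)/4-.5,.042).round(4))
# handle top, both
print("handleT",onplane(t,320+390/3.3,140+467/3.3,.105)); print("handleS",onplane(s,130+361/5,110+65/5,.105))
print("hubT",onplane(t,320+302/3.3,140+297/3.3,.046)); print("hubS",onplane(s,130+330/5,110+303/5,.046))
print([proj(s,[.5586,.316,.0875])])
g=cv2.cvtColor(t["img"],cv2.COLOR_RGB2GRAY); print(g[212:225,373:389])
g=cv2.cvtColor(s["img"],cv2.COLOR_RGB2GRAY); print(g[173:187,207:223])
```

```text
pintop [172.6 234.3] [  5  11  16  17 209] [0.5597 0.3189 0.105 ]
pinS [392.6 215. ] [  7   5  16  13 143] [0.5612 0.3192 0.105 ]Traceback (most recent call last):
  File "<stdin>", line 19, in <module>
  File "<stdin>", line 8, in blob
ValueError: min() iterable argument is empty
```

Run:
```python
from h import *
import pickle
D=pickle.load(open("d0.pkl","rb"))
t,s=D["top"],D["scene"]
g=cv2.cvtColor(t["img"],cv2.COLOR_RGB2GRAY); print(g[212:225,373:389])
g=cv2.cvtColor(s["img"],cv2.COLOR_RGB2GRAY); print(g[173:187,207:223])
for u,v in[(215,250),(350,222),(401,497),(266,524)]: print("blk",onplane(t,110+(u+.5)/4-.5,160+(v+.5)/4-.5,.042).round(4))
print("bolt",onplane(t,110+306/4,160+457/4,.072))
print("handleT",onplane(t,320+390/3.3,140+467/3.3,.105)); print("handleS",onplane(s,130+361/5,110+65/5,.105))
print("hubT",onplane(t,320+302/3.3,140+297/3.3,.046)); print("hubS",onplane(s,130+330/5,110+303/5,.046))
print("earT",onplane(t,320+199/3.3,140+257/3.3,.072),"earS",onplane(s,130+425/5,110+347/5,.072))
print("whT",onplane(t,320+232/3.3,140+205/3.3,.042))
print("idlT",onplane(t,320+413/3.3,140+243/3.3,.068))
```

```text
[[182 181 181 179 177 173 165 163 165 170 179 182 184 183 182 183]
 [182 180 180 176 164 151 145 141 138 148 166 180 182 182 182 185]
 [182 182 177 163 150 147 151 145 136 138 150 168 179 183 182 182]
 [182 177 166 150 144 151 155 154 149 143 146 155 177 182 183 182]
 [182 180 160 146 150 156 157 154 154 151 146 147 169 182 181 182]
 [181 179 161 146 150 155 157 157 156 151 146 151 165 180 183 182]
 [180 179 163 148 151 156 159 157 157 153 145 146 163 180 184 183]
 [182 179 167 150 148 154 157 157 156 147 140 143 165 180 184 184]
 [183 182 176 161 149 153 156 157 154 135 128 149 171 183 184 184]
 [183 182 182 170 156 152 152 152 142 131 141 163 180 184 184 185]
 [182 182 182 179 171 162 155 154 151 152 167 178 185 184 184 184]
 [182 182 183 182 182 177 174 173 175 179 181 185 188 183 184 185]
 [181 179 183 181 185 181 182 184 185 182 185 186 186 185 186 184]]
[[209 192 175 165 161 160 159 158 159 157 157 157 157 158 158 160]
 [179 169 162 158 158 161 159 158 157 156 157 157 158 156 157 158]
 [164 159 159 160 162 160 154 152 151 152 153 155 157 157 157 158]
 [157 158 159 164 161 153 1
[... 507 characters left out ...]
]
 [153 155 158 156 156 154 154 153 155 155 158 156 156 159 157 158]
 [140 149 156 156 157 158 157 157 158 157 157 158 157 157 158 158]
 [120 138 150 155 155 156 157 158 158 157 157 156 157 157 157 158]]
blk [0.5825 0.355  0.042 ]
blk [0.594  0.2914 0.042 ]
blk [0.4665 0.2691 0.042 ]
blk [0.4554 0.332  0.042 ]
bolt [0.48811714 0.30438526 0.072     ]
handleT [ 0.47084823 -0.12593063  0.105     ]
handleS [ 0.4715563  -0.12356833  0.105     ]
hubT [ 0.55688528 -0.10295518  0.046     ]
hubS [ 0.55416459 -0.10155087  0.046     ]
earT [ 0.57977397 -0.04162115  0.072     ] earS [ 0.58211884 -0.03807908  0.072     ]
whT [ 0.60908689 -0.06759235  0.042     ]
idlT [ 0.58455502 -0.15683614  0.068     ]
```

Run:
```python
from h import *
import pickle
from scipy.spatial.transform import Rotation as Ro
D=pickle.load(open("d0.pkl","rb"))
t,s=D["top"],D["scene"]
def tri(a,b):
    c1,w1=ray(t,*a);c2,w2=ray(s,*b)
    A=np.stack([w1,-w2],1); x=np.linalg.lstsq(A,c2-c1,rcond=None)[0]
    return (c1+x[0]*w1+c2+x[1]*w2)/2, np.linalg.norm(c1+x[0]*w1-c2-x[1]*w2)
print("small",tri((110+102/4,160+290/4),(350+323/4,170+295/4)))
print("big",tri((110+150/4,160+82/4),(350+207/4,170+333/4)))
print("mid",tri((172.6,234.3),(392.6,215)))
print("ear",tri((380.3,217.5),(215,179.3)))
print("handle",tri((320+390/3.3,140+467/3.3),(130+361/5,110+65/5)))
print("grater near corner bottom",onplane(t,213,160,0), "top corners",[onplane(t,u,v,.2).round(3) for u,v in[(187,76),(235,107),(222,95),(158,115),(205,142)]])
print("rot now",Ro.from_matrix(np.array(env.observe()["tool_rot"])).as_rotvec(degrees=True))
```

```text
small (array([0.56438232, 0.39921293, 0.06348889]), np.float64(0.00014882944275969805))
big (array([0.65096576, 0.35603516, 0.12197011]), np.float64(0.0005827883674532721))
mid (array([0.55972861, 0.31925528, 0.103346  ]), np.float64(0.00027536921099618653))
ear (array([ 0.58003552, -0.04094738,  0.06941092]), np.float64(0.0026253893791989497))
handle (array([ 0.47038859, -0.12543599,  0.10375345]), np.float64(0.0018771157433001787))
grater near corner bottom [0.7045897  0.26846703 0.        ] top corners [array([0.797, 0.267, 0.2  ]), array([0.748, 0.195, 0.2  ]), array([0.766, 0.214, 0.2  ]), array([0.739, 0.311, 0.2  ]), array([0.696, 0.241, 0.2  ])]
rot now [ -16.3704354   118.95204306 -118.81453653]
```

Call:
carry_out([
  [[0,200,400,0,0,0,0],[0,200,400,0,0,0,0],[0,200,400,0,0,0,0],[0,200,400,0,0,0,0],[0,200,400,0,0,0,0],[0,200,400,0,0,0,0],[0,200,400,0,0,0,0],[0,200,400,0,0,0,0],[0,200,400,0,0,0,0],[0,411,848,0,0,0,0],[0,411,848,0,0,0,0],[0,411,848,0,0,0,0],[0,411,848,0,0,0,0],[0,411,848,0,0,0,0],[0,411,848,0,0,0,0],[0,411,848,0,0,0,0],[0,411,848,0,0,0,0],[0,411,848,0,0,0,0],[0,411,848,0,0,0,0],[0,411,848,0,0,0,0]],
])

```text
time_s: 1.82
position: [0.5132, 0.2223, 0.2531]
tool_rot: [[-0.963, -0.0, 0.271], [-0.271, -0.0, -0.963], [0.0, -1.0, 0.0]]
ft_force: [1.7, -1.3, 0.4]
grip_width: 0.0854
```

Call:
carry_out([
  [[0,47,96,-20,0,0,0],[0,47,96,-40,0,0,0],[0,47,96,-60,0,0,0],[0,47,96,-60,0,0,0],[0,47,96,-60,0,0,0]],
])

```text
time_s: 2.23
position: [0.5592, 0.3168, 0.1904]
tool_rot: [[-0.962, -0.005, 0.272], [-0.272, -0.002, -0.962], [0.005, -1.0, 0.0]]
ft_force: [-0.2, 0.1, 0.7]
grip_width: 0.0851
```

Run:
```python
from h import *
d=get_image("wrist"); save(d,"w1.png"); s=env.observe(); print(s["position"],s["q"])
print("pin top expected",proj(d,[.560,.3187,.105]), "TCP",proj(d,s["position"]))
```

```text
[0.55973083 0.31594481 0.19269017] [ 1.89138915e+01  3.37343205e+01  6.38799878e+01 -1.20271184e-02
  8.24858788e+01  9.31924102e+01]
pin top expected [278.37689316 221.25480455] TCP [283.23659757 284.41856482]
```

View pics/w1.png

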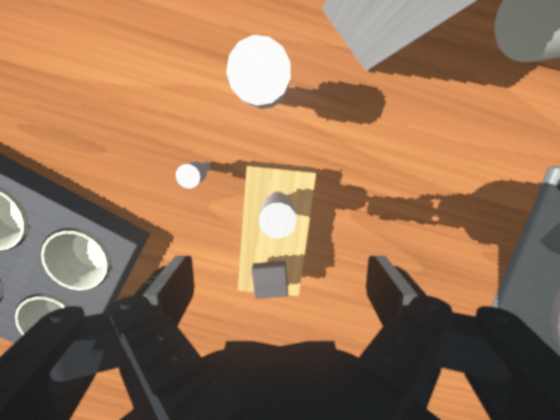

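The wrist view puts the pin head top at (277,219) against a predicted (278,221), so it agrees within 2 mm. The small pin is at (190,176), clear of the jaws.

Call:
carry_out([
  [[0,1,3,-25,0,0,0],[0,1,3,-50,0,0,0],[0,1,3,-75,0,0,0],[0,1,3,-96,0,0,0],[0,1,3,-96,0,0,0],[0.4,1,3,-96,0,0,0],[0.6,1,3,-96,0,0,0],[0.8,1,3,-96,0,0,0],[1,1,3,-96,0,0,0],[1,1,3,-96,0,0,0],[1,1,3,-96,0,0,0],[1,1,3,-96,0,0,0],[1,1,3,-96,0,0,0],[1,1,3,-96,0,0,0]],
], squeeze=40)

```text
time_s: 3.45
position: [0.5615, 0.3192, 0.0987]
tool_rot: [[-0.963, 0.002, 0.27], [-0.27, 0.001, -0.963], [-0.002, -1.0, -0.0]]
ft_force: [-0.7, -0.6, 6.8]
grip_width: 0.0266
```

Run:
```python
from h import *
d=get_image("wrist"); save(d,"w2.png"); s=env.observe(); print(s["position"],s["grip_width"],s["ft_force"])
```

```text
[0.56146405 0.31916642 0.0986939 ] 0.026830415893819386 [-0.43177403  0.29893858  6.01540954]
```

View pics/w2.png

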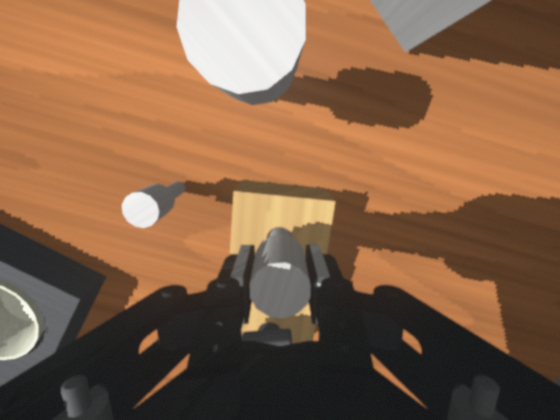

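The jaws have closed on the round head (opening 27 mm), and the pin sits between the pads at (280,275). Next I lift it and carry it to the ear.

Call:
carry_out([
  [[1,0,0,20,0,0,0],[1,0,0,40,0,0,0],[1,0,0,60,0,0,0],[1,0,0,85,0,0,0],[1,0,-30,95,0,0,0],[1,4,-65,95,0,0,0],[1,6,-100,95,0,0,0],[1,8,-135,95,0,0,0],[1,10,-170,95,0,0,0],[1,12,-205,95,0,0,0],[1,14,-240,95,0,0,0],[1,16,-275,95,0,0,0],[1,18,-310,95,0,0,0],[1,19,-335,95,0,0,0],[1,20,-350,95,0,0,0],[1,20,-360,95,0,0,0],[1,20,-360,85,0,0,0],[1,20,-360,85,0,0,0],[1,20,-360,85,0,0,0]],
])

```text
time_s: 5.08
position: [0.5805, -0.0398, 0.1814]
tool_rot: [[-0.962, -0.002, 0.271], [-0.271, 0.001, -0.962], [0.002, -1.0, -0.001]]
ft_force: [0.8, 0.2, -1.3]
grip_width: 0.0268
```

Run:
```python
from h import *
import pickle
D={n:get_image(n) for n in("scene","top","wrist")}; pickle.dump(D,open("d3.pkl","wb"))
save(D["wrist"],"w3.png"); save(D["scene"],"s3.png",(140,80,290,230),4); save(D["top"],"t3.png",(320,140,480,310),3.5)
s=env.observe(); print(s["position"],s["grip_width"],s["ft_force"],s["tool_rot"])
```

```text
[ 0.58097479 -0.03997971  0.18239459] 0.026638668559469406 [ 0.40791137  0.1253393  -1.48714252] [[-9.62364712e-01  3.56783472e-05  2.71761218e-01]
 [-2.71761212e-01  1.16880603e-04 -9.62364707e-01]
 [-6.60991971e-05 -9.99999993e-01 -1.02785777e-04]]
```

View pics/w3.png

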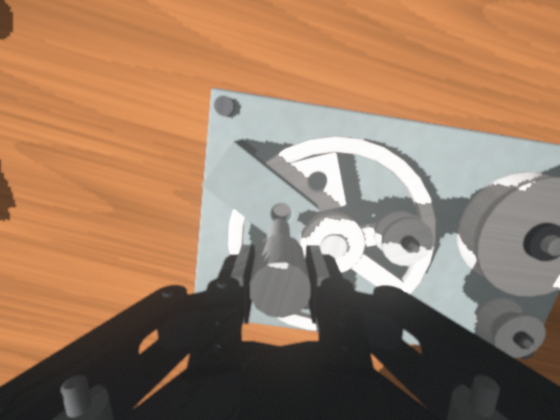

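View pics/s3.png

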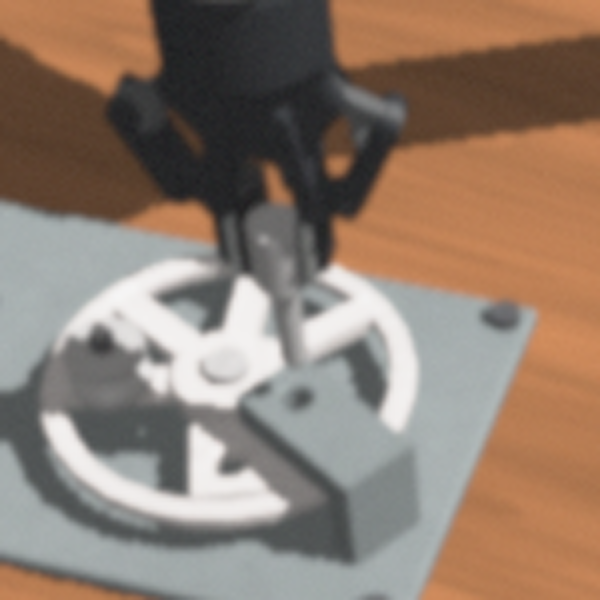

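View pics/t3.png

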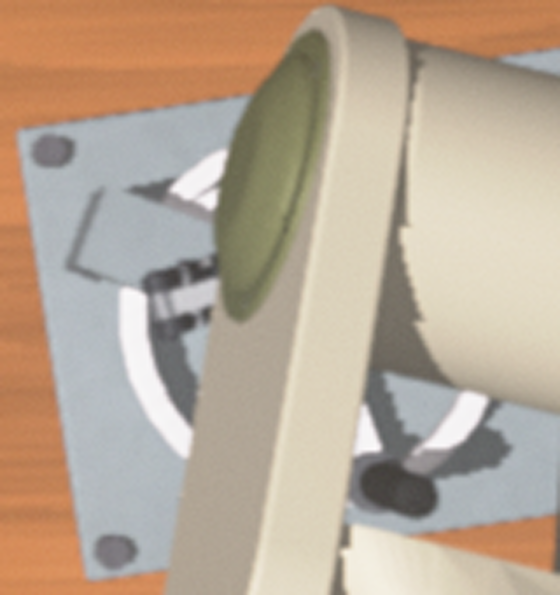

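Run:
```python
from h import *
import pickle
D=pickle.load(open("d3.pkl","rb"));s=D["scene"];w=D["wrist"]
save(s,"s3b.png",(195,130,235,195),10)
save(w,"w3b.png",(190,130,370,320),4)
print(onplane(s,214,170,.0957),onplane(s,214.75,179.5,.072))
print("wrist tip",onplane(w,281,210,.0957), "hole pred in wrist",proj(w,[.58,-.041,.072]),proj(w,[.5820,-.0385,.072]))
```

```text
[ 0.57903829 -0.03923507  0.0957    ] [ 0.58256513 -0.0384165   0.072     ]
wrist tip [ 0.5906222  -0.03730967  0.0957    ] hole pred in wrist [281.69273228 215.18497796] [279.44018014 212.16890248]
```

View pics/s3b.png

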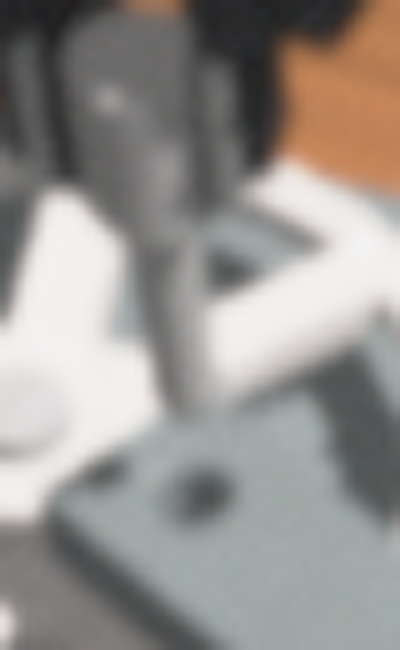

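View pics/w3b.png

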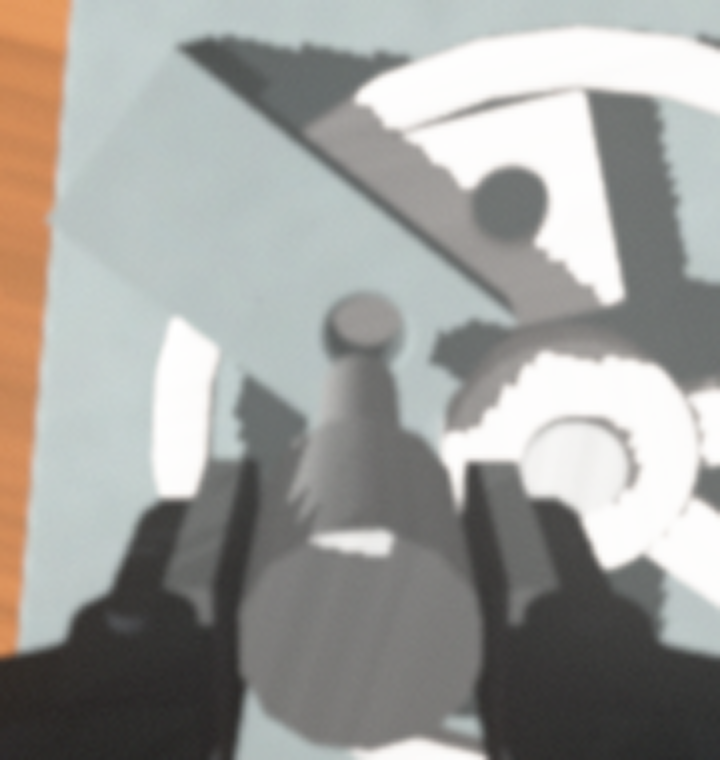

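Call:
carry_out([
  [[1,2,0,-6,0,0,0],[1,2,0,-12,0,0,0],[1,2,0,-16,0,0,0],[1,2,0,-16,0,0,0],[1,2,0,-16,0,0,0]],
])

```text
time_s: 5.65
position: [0.5828, -0.041, 0.1659]
tool_rot: [[-0.963, -0.001, 0.27], [-0.27, 0.0, -0.963], [0.001, -1.0, -0.0]]
ft_force: [-0.2, 0.1, -2.0]
grip_width: 0.027
```

Run:
```python
from h import *
import pickle
D={n:get_image(n) for n in("scene","wrist")}; pickle.dump(D,open("d4.pkl","wb"))
s,w=D["scene"],D["wrist"]
st=env.observe(); print(st["position"],st["ft_force"])
a=s["img"][130:195,195:235];b=w["img"][180:260,240:330]
a=cv2.resize(a,(360,585),interpolation=2);b=cv2.resize(b,(650,585),interpolation=2)
cv2.imwrite("pics/c4.png",np.hstack([a,b])[:,:800,::-1])
```

```text
[ 0.58302999 -0.04107609  0.16645141] [-1.04522973  0.51420123 -0.76488081]
```

View pics/c4.png

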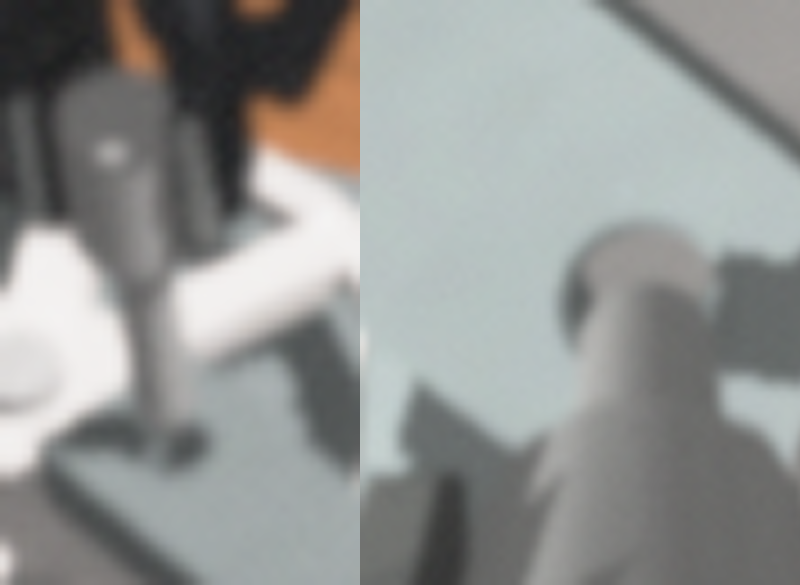

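Run:
```python
from h import *
import pickle
D=pickle.load(open("d4.pkl","rb"));s=D["scene"];w=D["wrist"]
f=np.array([.963,.27,0]); tip=np.array([.583,-.041,.0798])
print("tip far pred w",proj(w,tip+.004*f)," seen ~",(240+(650-360)/7.22,180+285/7.31))
far=onplane(w,240+(642-360)/7.22,180+221/7.31,.072); print("hole from wrist",far-.00825*f)
print("tip far onplane",onplane(w,240+(650-360)/7.22,180+285/7.31,.0798)-.004*f)
print("scene: tip pred",(proj(s,tip)-[195,130])*9,"hole cand pred",[(proj(s,[x,y,.072])-[195,130])*9 for x,y in((.583,-.041),(.583,-.039),(.585,-.041))])
```

```text
tip far pred w [280.66403731 217.80607814]  seen ~ (280.1662049861496, 218.9876880984952)
hole from wrist [ 0.5820802  -0.04000049  0.072     ]
tip far onplane [ 0.58201149 -0.04089208  0.0798    ]
scene: tip pred [163.08470114 419.48498449] hole cand pred [array([166.7026682 , 443.53618051]), array([174.55610294, 446.05616405]), array([162.54394746, 449.47796992])]
```

The scene crop shows the tip just above the ear hole and slightly to its left. In the wrist crop the hole rim spans 562–722 and the shank is centred at 650. Both call for about +1 mm in y, and x is fine.

Call:
carry_out([
  [[1,0,1,0,0,0,0],[1,0,1,-4,0,0,0],[1,0,1,-8,0,0,0],[1,0,1,-11,0,0,0],[1,0,1,-14,0,0,0],[1,0,1,-17,0,0,0],[1,0,1,-17,0,0,0]],
])

```text
time_s: 6.33
position: [0.5827, -0.04, 0.1485]
tool_rot: [[-0.963, -0.001, 0.27], [-0.27, 0.0, -0.963], [0.001, -1.0, -0.001]]
ft_force: [0.2, 0.2, -1.8]
grip_width: 0.0267
```

Run:
```python
from h import *
D={n:get_image(n) for n in("scene","wrist")}
s,w=D["scene"],D["wrist"]
st=env.observe(); print(st["position"],st["ft_force"],st["wrist_torque"])
a=s["img"][130:195,195:235];b=w["img"][180:260,240:330]
a=cv2.resize(a,(360,585),interpolation=2);b=cv2.resize(b,(650,585),interpolation=2)
cv2.imwrite("pics/c5.png",np.hstack([a,b])[:,:800,::-1])
```

```text
[ 0.58295231 -0.04001994  0.14921872] [ 0.52878759  0.23586524 -1.61796261] [ 0.0180547  -0.02630299  0.03399882]
```

View pics/c5.png

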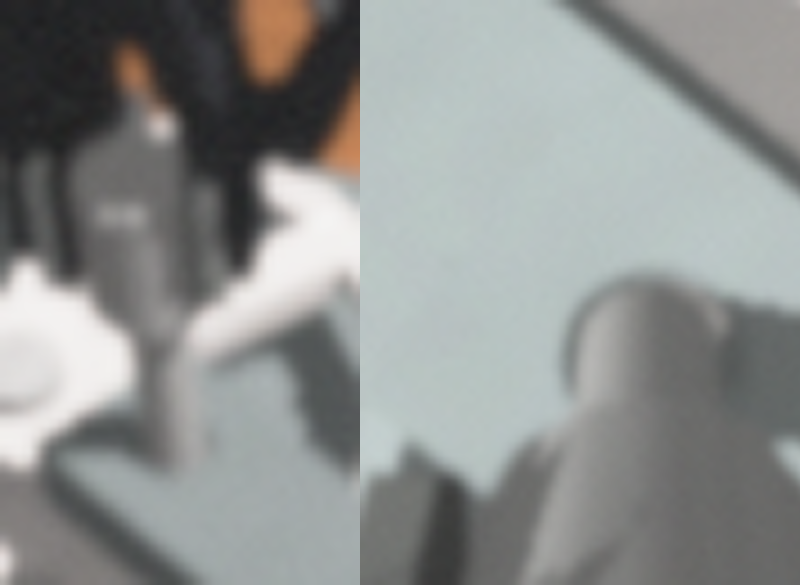

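The tip has entered the ear hole by about 10 mm with no contact force, and it is centred within the rim. I'll carry on down, release and rise.

Call:
carry_out([
  [[1,0,0,-4,0,0,0],[1,0,0,-8,0,0,0],[1,0,0,-12,0,0,0],[1,0,0,-15,0,0,0],[1,0,0,-18,0,0,0],[1,0,0,-18,0,0,0]],
])

```text
time_s: 6.93
position: [0.5827, -0.04, 0.1306]
tool_rot: [[-0.963, -0.001, 0.27], [-0.27, 0.0, -0.963], [0.001, -1.0, -0.001]]
ft_force: [-0.2, 0.2, -1.8]
grip_width: 0.0267
```

Call:
carry_out([
  [[0.6,0,0,0,0,0,0],[0.5,0,0,0,0,0,0],[0.3,0,0,0,0,0,0],[0.2,0,0,0,0,0,0],[0.2,0,0,0,0,0,0],[0.2,0,0,0,0,0,0],[0.2,0,0,25,0,0,0],[0.2,0,0,55,0,0,0],[0.2,0,0,85,0,0,0],[0.2,0,0,85,0,0,0]],
])

```text
time_s: 7.77
position: [0.5848, -0.0404, 0.2223]
tool_rot: [[-0.963, 0.01, 0.271], [-0.271, -0.003, -0.963], [-0.009, -1.0, 0.005]]
ft_force: [0.6, 0.4, 0.9]
grip_width: 0.0687
```

Run:
```python
from h import *
import pickle
D={n:get_image(n) for n in("scene","wrist")}; pickle.dump(D,open("d6.pkl","wb"))
s,w=D["scene"],D["wrist"]
st=env.observe(); print(st["position"],st["ft_force"],st["grip_width"],st["q"])
save(w,"w6.png"); save(s,"s6.png",(130,70,290,240),3.5)
```

```text
[ 0.58313481 -0.04005458  0.21716494] [ 0.27003398  0.17780614 -0.53814891] 0.06843288477621555 [-1.55266717e+01  2.67639818e+01  7.23030705e+01  1.16840277e-03
  8.08049201e+01  5.87851427e+01]
```

View pics/w6.png

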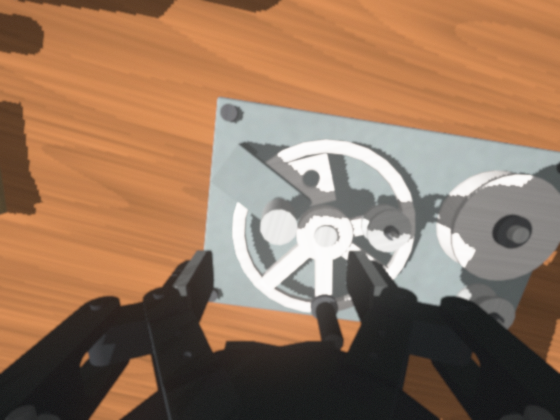

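View pics/s6.png

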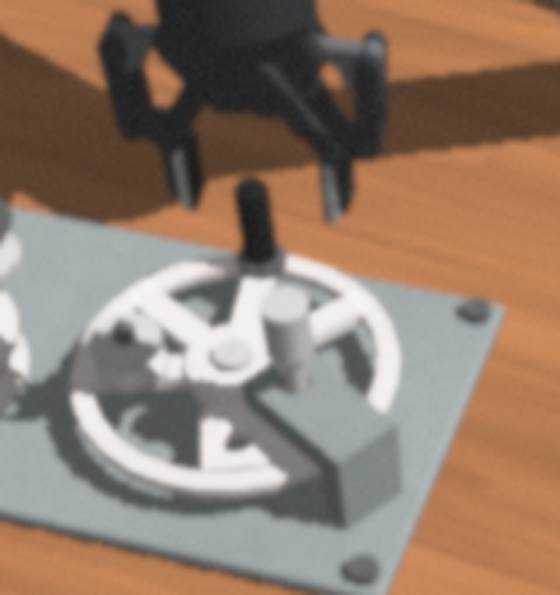

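Released: the pin stands upright in the upper ear (scene crop, head at (288,305)), and the wheel is still at rest with its hole visible to the side. Now the handle.

Call:
carry_out([
  [[0.2,-35,-27,0,0,0,0],[0.2,-70,-54,0,0,0,0],[0.2,-111,-85,0,0,0,0],[0.2,-111,-85,-30,0,0,0],[0.2,-111,-85,-60,0,0,0],[0.2,-111,-85,-78,0,0,0],[0.2,-111,-85,-78,0,0,0],[0.2,-111,-85,-78,0,0,0]],
])

```text
time_s: 8.53
position: [0.4715, -0.1248, 0.1374]
tool_rot: [[-0.963, -0.003, 0.27], [-0.27, 0.002, -0.963], [0.002, -1.0, -0.002]]
ft_force: [0.4, -0.3, 0.2]
grip_width: 0.0683
```

Run:
```python
from h import *
D={n:get_image(n) for n in("scene","top","wrist")}
st=env.observe(); print(st["position"],st["ft_force"])
a=cv2.resize(D["scene"]["img"][70:220,130:290],(400,375),interpolation=2);b=cv2.resize(D["wrist"]["img"],(400,300))
b=np.vstack([b,np.zeros((75,400,3),np.uint8)])
cv2.imwrite("pics/c7.png",np.hstack([a,b])[:,:,::-1])
print("TCP in wrist",proj(D["wrist"],st["position"])*400/560,"pred handle top",proj(D["wrist"],[.472,-.125,.105])*400/560)
```

```text
[ 0.4725232  -0.12509459  0.13925817] [-0.59544575 -1.30019465  0.43988498]
TCP in wrist [200.93887898 201.70594216] pred handle top [200.40198335 180.40910333]
```

View pics/c7.png

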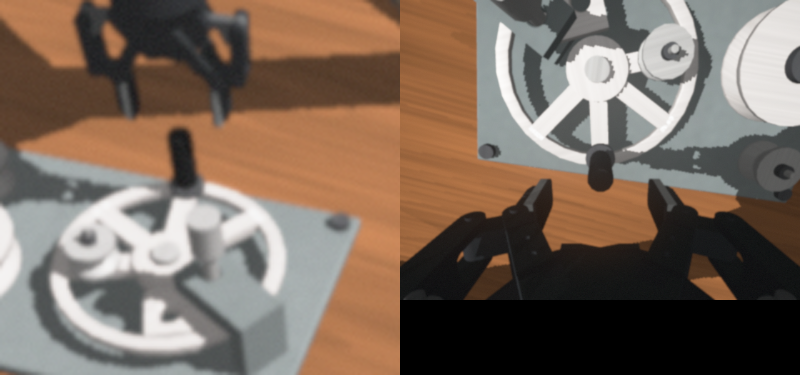

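The wrist view has the handle top at about (200,180) in the panel, as predicted, centred between the pads. I descend and grip it.

Call:
carry_out([
  [[0.2,0,0,-20,0,0,0],[0.2,0,0,-40,0,0,0],[0.2,0,0,-50,0,0,0],[0.2,0,0,-50,0,0,0],[0.5,0,0,-50,0,0,0],[0.6,0,0,-50,0,0,0],[0.7,0,0,-50,0,0,0],[0.8,0,0,-50,0,0,0],[1,0,0,-50,0,0,0],[1,0,0,-50,0,0,0],[1,0,0,-50,0,0,0]],
], squeeze=25)

```text
time_s: 9.6
position: [0.4724, -0.1254, 0.0893]
tool_rot: [[-0.963, 0.002, 0.27], [-0.27, -0.001, -0.963], [-0.001, -1.0, 0.002]]
ft_force: [-1.8, -0.8, 6.7]
grip_width: 0.0215
```

Run:
```python
from h import *
d=get_image("wrist")
st=env.observe(); print(st["position"],st["ft_force"],st["wrist_torque"],st["grip_width"],st["q"])
save(d,"w8.png")
# arc
for hub in((.558,-.099),(.5568,-.1015)):
    p=np.array(st["position"])[:2]-hub; r=np.hypot(*p); a0=np.arctan2(p[1],p[0]); print("r",r,np.degrees(a0))
    for a in(.1,.2,.3,.4,.5,.55,.6,.65,.7):
        q=np.array(hub)+.09*np.array([np.cos(a0+a),np.sin(a0+a)])-(np.array(hub)+.09*np.array([np.cos(a0),np.sin(a0)])); print(a,(q*1000).round(1),round(np.degrees(a),1))
```

```text
[ 0.47239442 -0.12538984  0.08927629] [-1.32703576 -0.92859525  6.66496373] [-0.14355618  0.16935907 -0.01474878] 0.02149649216492346 [-2.87702960e+01  2.69782012e+01  9.76202939e+01 -1.42536274e-02
  5.52802568e+01  4.55463533e+01]
r 0.08958090650338238 -162.8669088931004
0.1 [ 3.1 -8.5] 5.7
0.2 [  7.  -16.6] 11.5
0.3 [ 11.7 -24.2] 17.2
0.4 [ 17.1 -31.4] 22.9
0.5 [ 23.2 -38. ] 28.6
0.55 [ 26.5 -41. ] 31.5
0.6 [ 30.  -43.9] 34.4
0.65 [ 33.6 -46.6] 37.2
0.7 [ 37.3 -49.2] 40.1
r 0.08772129844261409 -164.19655988487693
0.1 [ 2.9 -8.5] 5.7
0.2 [  6.6 -16.7] 11.5
0.3 [ 11.1 -24.5] 17.2
0.4 [ 16.4 -31.8] 22.9
0.5 [ 22.4 -38.5] 28.6
0.55 [ 25.6 -41.6] 31.5
0.6 [ 29.  -44.6] 34.4
0.65 [ 32.5 -47.4] 37.2
0.7 [ 36.2 -50. ] 40.1
```

View pics/w8.png

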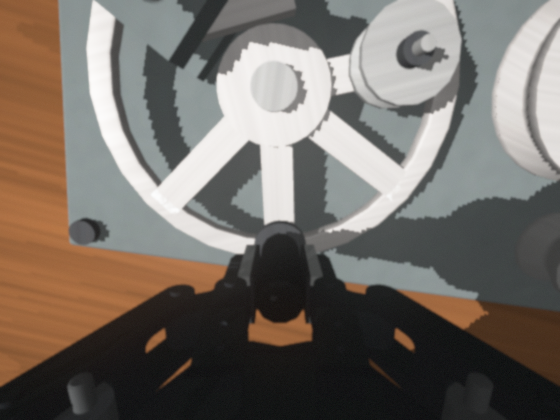

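The handle is gripped at (280,270), opening 21.5 mm. I turn along the arc, rotating the tool with the wheel.

Call:
carry_out([
  [[1,1.5,-4.3,0,0,0,3],[1,3,-8.5,0,0,0,6],[1,5,-12.6,0,0,0,8.5],[1,7,-16.6,0,0,0,11.5],[1,9.3,-20.5,0,0,0,14],[1,11.5,-24.3,0,0,0,17],[1,14,-28,0,0,0,20],[1,17,-31.5,0,0,0,23],[1,20,-34.9,0,0,0,26],[1,23,-38.1,0,0,0,28.5],[1,24.6,-39.7,0,0,0,30],[1,24.6,-39.7,0,0,0,30],[1,24.6,-39.7,0,0,0,30]],
])

```text
time_s: 10.73
position: [0.4969, -0.1638, 0.0893]
tool_rot: [[-0.699, 0.001, 0.715], [-0.715, 0.001, -0.699], [-0.002, -1.0, 0.0]]
ft_force: [0.4, 6.3, 8.4]
grip_width: 0.0211
```

Run:
```python
from h import *
D={n:get_image(n) for n in("scene","top","wrist")}
st=env.observe(); print(st["position"],st["ft_force"],st["wrist_torque"],st["grip_width"])
a=cv2.resize(D["scene"]["img"][70:220,130:290],(400,375),interpolation=2);b=cv2.resize(D["wrist"]["img"],(400,300))
b=np.vstack([b,np.zeros((75,400,3),np.uint8)])
cv2.imwrite("pics/c9.png",np.hstack([a,b])[:,:,::-1])
```

```text
[ 0.49688143 -0.16377476  0.08927385] [0.73460544 6.89707968 7.84840238] [ 0.95501644 -0.0455647  -0.13344885] 0.02170584237801992
```

View pics/c9.png

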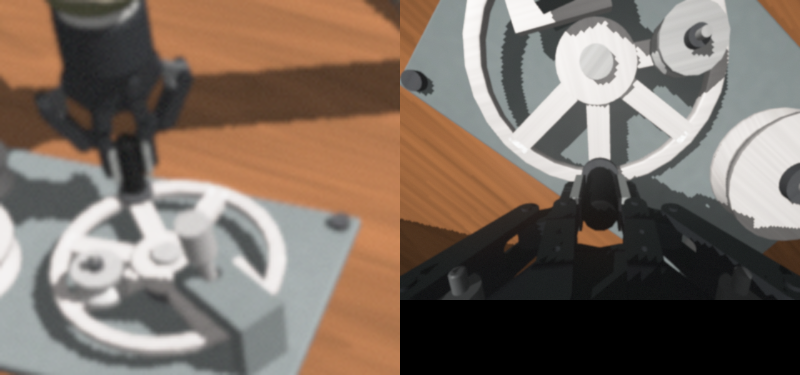

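The wheel is at about 0.52 rad with the pin still standing on it. I'll advance slowly to about 0.65 and hold there.

Call:
carry_out([
  [[1,1.2,-1.2,0,0,0,1],[1,2.4,-2.3,0,0,0,2],[1,3.7,-3.4,0,0,0,3.3],[1,4.9,-4.5,0,0,0,4.4],[1,5.8,-5.2,0,0,0,5],[1,6.7,-5.9,0,0,0,5.8],[1,7.6,-6.6,0,0,0,6.5],[1,8.5,-7.3,0,0,0,7.2],[1,8.5,-7.3,0,0,0,7.2],[1,8.5,-7.3,0,0,0,7.2],[1,8.5,-7.3,0,0,0,7.2],[1,8.5,-7.3,0,0,0,7.2]],
])

```text
time_s: 11.88
position: [0.5053, -0.1707, 0.0893]
tool_rot: [[-0.604, 0.001, 0.797], [-0.797, 0.002, -0.604], [-0.002, -1.0, -0.0]]
ft_force: [1.9, 9.1, 8.5]
grip_width: 0.0214
```

```bash
cat > look.py <<'E'
from h import *
import sys
D={n:get_image(n) for n in("scene","top","wrist")}
st=env.observe(); print(st["time_s"],st["position"],st["ft_force"],st["wrist_torque"],st["grip_width"])
a=cv2.resize(D["scene"]["img"][70:220,130:290],(400,375),interpolation=2);b=cv2.resize(D["wrist"]["img"],(400,300))
b=np.vstack([b,np.zeros((75,400,3),np.uint8)])
cv2.imwrite("pics/"+sys.argv[1],np.hstack([a,b])[:,:,::-1])
E
python3 look.py c10.png
```

```text
12.0333 [ 0.50533548 -0.1706481   0.08925709] [0.12290491 8.76883454 9.10132636] [ 1.28180209 -0.1279507  -0.25968593] 0.021384834081778978
```

View pics/c10.png

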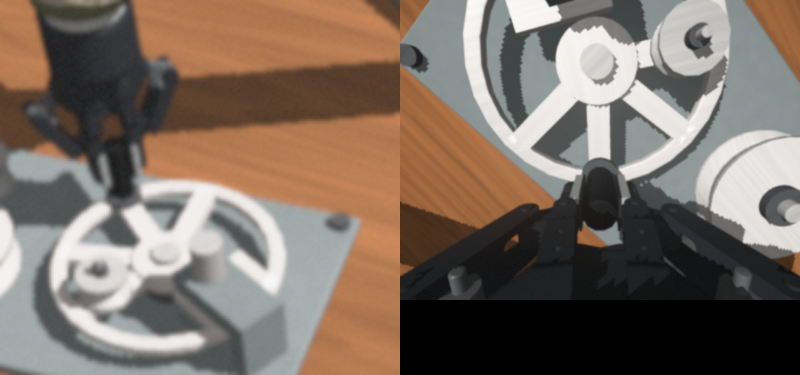

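The head now appears to sit directly on the ear, at (207,255). I'll check its height before letting go.

Run:
```python
from h import *
d=get_image("scene"); save(d,"s11.png",(190,140,250,205),9)
print([(z,((proj(d,[.582,-.0395,z])-[190,140])*9).round()) for z in(.107,.112,.135)])
```

```text
[(0.107, array([203., 242.])), (0.112, array([201., 226.])), (0.135, array([190., 150.]))]
```

View pics/s11.png

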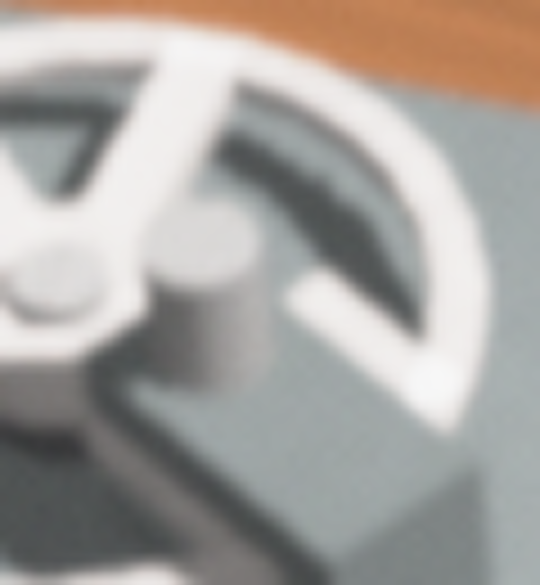

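The head top is at (205,243) against a predicted (203,242) for fully home. I ease the wheel back onto the pin, open and withdraw upward.

Call:
carry_out([
  [[1,-0.9,0.7,0,0,0,-0.7],[1,-1.8,1.4,0,0,0,-1.4],[1,-2.7,2.2,0,0,0,-2.1],[1,-3.6,3,0,0,0,-2.8],[1,-3.6,3,0,0,0,-2.8],[0.7,-3.6,3,0,0,0,-2.8],[0.6,-3.6,3,0,0,0,-2.8],[0.4,-3.6,3,0,0,0,-2.8],[0.3,-3.6,3,0,0,0,-2.8],[0.3,-3.6,3,0,0,0,-2.8],[0.3,-3.6,3,0,0,0,-2.8],[0.3,-3.6,3,20,0,0,-2.8],[0.3,-3.6,3,45,0,0,-2.8],[0.3,-3.6,3,75,0,0,-2.8],[0.3,-3.6,3,105,0,0,-2.8],[0.3,-3.6,3,120,0,0,-2.8],[0.3,-3.6,3,120,0,0,-2.8],[0.3,-3.6,3,120,0,0,-2.8],[0.3,-3.6,3,120,0,0,-2.8]],
])

```text
time_s: 13.67
position: [0.501, -0.1688, 0.2072]
tool_rot: [[-0.642, -0.002, 0.767], [-0.767, 0.001, -0.642], [0.0, -1.0, -0.002]]
ft_force: [-0.4, -0.0, 0.7]
grip_width: 0.0599
```

```bash
python3 look.py c12.png
python3 - <<'E'
from h import *
d=get_image("scene"); save(d,"s12.png",(130,110,290,240),4.5); save(d,"s12full.png")
g=(190,140)
p=onplane(d,0,0,.1)
import pickle; pickle.dump(d,open("d12.pkl","wb"))
E
```

```text
13.8167 [ 0.50111814 -0.1688542   0.20716773] [0.95561925 0.09166692 0.33197207] [-0.00311498 -0.06286506  0.02364013] 0.05981593257265822
```

View pics/s12.png

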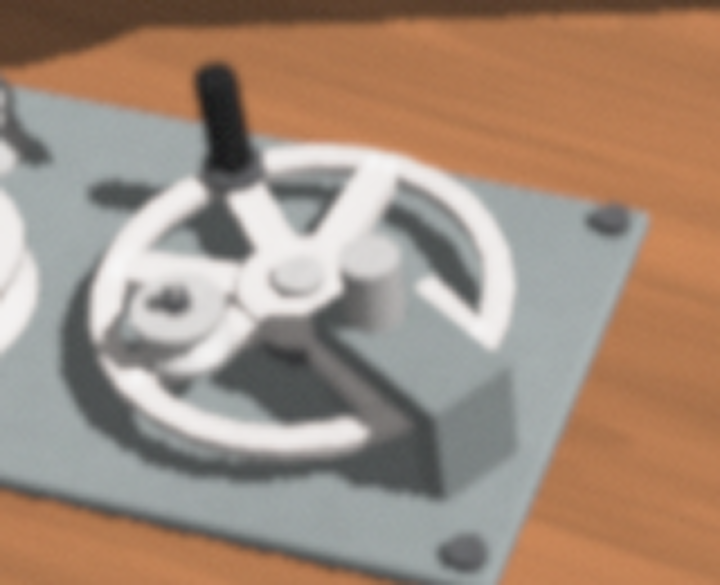

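View pics/s12full.png

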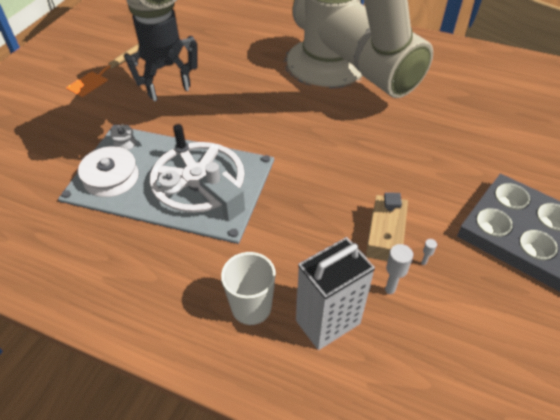

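The gripper is clear, the pin is home and the wheel is held. The bolt, grater and tub are where they were. I'll check the wheel angle and hand in.

Run:
```python
from h import *
import pickle
d=pickle.load(open("d12.pkl","rb"))
p1=onplane(d,130+215/4.5,110+70/4.5,.105); p0=np.array([.4716,-.1236]); h=np.array([.557,-.099])
a=lambda p:np.arctan2(*(p[:2]-h)[::-1]); print(p1,(a(p1)-a(p0))%(2*np.pi))
print("head seen",(130+371/4.5,110+260/4.5),"pred home",proj(d,[.582,-.0395,.107]))
print(env.close_job())
```

```text
[ 0.49922071 -0.16782996  0.105     ] 0.5919956812978153
head seen (212.44444444444446, 167.77777777777777) pred home [212.58965167 166.91520928]
the job is handed in; nothing more can be done
None
```

The locking pin is home through both ears and alone holds the wheel back; I handed the job in at about 14 s of the 48 s allowed.

I took the middle-sized round-headed pin from the block and stood it in the upper ear with the wheel at rest. After letting go of it, I gripped the black handle and turned the wheel until the pin dropped. Then I eased the wheel back onto the pin, opened the gripper and withdrew upward.

**Last checks:**
- **Pin:** the centre of its head top was seen at pixel (212.4, 167.8), against (212.6, 166.9) expected for fully home.
- **Wheel:** resting at about 0.59 rad by image measurement, within the expected 0.55 to 0.62.
- **Gripper:** it finished well above the handle, touching nothing.
- **Bolt, grater and tub:** they looked unmoved in the last picture. I judged that by eye and did not measure it.

**Disagreements along the way:**
- The first image estimates put the wheel axis about 67 mm from the ear hole instead of 62 mm. I shifted my working centre for the turn by a few millimetres to fit the given sizes.
- The cameras disagreed by about 2 to 3 mm on where the ear hole was. I settled that by comparing the pin tip with the hole up close before inserting.

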